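# Switch the carving bench on in the safe order

### The arm

A 6-joint arm with a two-finger parallel gripper is mounted at the origin on the work surface. World frame = base frame: x ahead of the robot, y to its left, z up, the work surface at z = 0. Lengths are in m, angles in rad, forces in N, time in s.
With the tool pointing down it reaches from about 0.35 to 0.85 m from the base axis. Payload 8.1 kg.
Tool frame: the origin (TCP) lies midway between the tips of the shut fingers; the grasp point (between the pads) lies 19 mm behind it; z points along the fingers, y is the line along which they close (so a half turn about z gives the same grasp; the last joint's range is limited). The gripper opens to 93 mm and grips with 3 to 60 N. Pads are 15 mm wide; open, the fingers measure 128 mm over their backs; the gripper's body (75 mm by 188 mm) begins 65 mm behind the grasp point.
Start: joints at [-1.343, 0.13, 1.488, -0, 1.523, -0.085], TCP at [0.185, -0.571, 0.219] pointing down, gripper open.
Joint ranges: [-2.96, 2.96], [-0.89, 2.26], [0.02, 2.5], [-1.34, 4.48], [0, 2.73], [-2.66, 2.66]. Speed limits (rad/s): [2.39, 2.39, 2.79, 3.14, 3.14, 3.14].

### API

Orientations are given as a rotation vector (axis times angle).
In Python, from plant import ctrl, status, viewer, ticket gives the robot as it stands. Calls block until the motion is done:
- ctrl.goto(position, orientation): joint-space move of the TCP to a pose.
- ctrl.movel(position, feed=0.15, rotation=None, until_force=None): straight line of the TCP; rotation=None keeps the orientation; feed is the mean speed in m/s. With until_force (N) it stops when the force on the tool has changed by that much, and returns True; else False.
- ctrl.move_joints(angles): joint-space move.
- ctrl.move_gripper(opening, squeeze=None): finger opening in m; squeeze is the grip in N (None keeps the last); returns when the fingers have stopped.
- ctrl.wait(seconds).
- ctrl.inverse_kinematics(position, orientation): joint angles nearest the present ones, or None.
- status.state(): the state.
- viewer.snapshot(name): name is "side" or "top" or "wrist"; returns a dict with "color" (420x560x3 uint8, blue, green, red), "range_z" (420x560 float32, m along the optical axis (not along the pixel's ray), 0 where there is no reading), "fx", "fy", "cx", "cy" (pixels), "camera_from_world" (4x4, takes a point from world to camera coordinates). Camera axes: x right, y up, looking along -z (the intrinsics and any distortion apply to the point x, -y, -z); pixel columns grow to the right and rows downward; lengths in m; the calibration is good to about 2 mm. The wrist camera is an equidistant fisheye: a pixel r from the principal point sees the ray r / f radians off the axis. A picture is of the moment at which its call begins.
A pose or a line that the arm cannot do raises ctrl.PlanningError and nothing moves.
- ticket.sign_off(): hands the job in; it is judged then, once.
The state is a dict: "time": time; "qpos": joint angles; "dq": joint speeds; "effort": joint torques, N m; "tool_pos": TCP position; "ee_rot": TCP orientation; "ft_force": force on the tool from outside, world axes, zero at the start; "ft_torque": the same for the moment, N m; "width": finger opening in m; "grip_force": force on a finger pad.
Only numpy, scipy, OpenCV 4.12 (cv2) and the standard library are available. Lean on these libraries where they do the work, as an engineer would, in place of code of your own. Each camera call takes 0.05 s, during which the arm holds its last target. There are 200 camera calls.

### The job

Start up the carving bench with the remote rocker switches lying on it: with a fingertip, gently press down the raised, ribbed end of the paddle on the big square box (dust extractor), then on the round box (lamp), then on the long narrow box (carving machine), so that each stays tipped fully over to on. Leave the switch on the smallest box (glue heater) off, do not pick up or shove any of the boxes, and do not disturb the tools and other things on the bench.

Things in the scene. Friction and masses are not known exactly. Their poses are not given: they have to be found in the camera images.
- extractor_box: Loose remote switch box, grey, on rubber feet, 0.45 to 0.75 kg. Big SQUARE box, 116 x 116 mm in plan, 40 mm high: switch of the dust extractor. Origin at the centre of its underside on the bench, z up; its x axis runs along its paddle towards the paddle's ribbed end.
- extractor_paddle (a joint): Rocker paddle of that box, rad: 0 = off (ribbed end up, tilted 0.25), 0.5 = fully on (ribbed end down, tilted 0.25 the other way, at a stop). Stays where it is left; no return spring; turning takes 0.035 N m (1 to 4 N on the ribbed end, more nearer the pivot). Its pivot rides on a rubber-sprung cradle that gives 2 mm per 3 N of push (12 mm at most) and springs back.
- extractor_press (a point): Where to press: the top face of the black paddle (76 mm along the box's x, 36 mm wide, 8 mm thick) amid the three thin metal ribs (2 mm high) across its raised end, 28 mm from the pivot; moves with the paddle. The pivot is over the box's centre, 60 mm above the bench. This point sinks about 14 mm from off to fully on, plus what the cradle gives.
- lamp_box: Loose remote switch box, grey, on rubber feet, 0.4 to 0.6 kg. ROUND box, 100 mm in diameter, 40 mm high: switch of the bench lamp. Origin at the centre of its underside on the bench, z up; its x axis runs along its paddle towards the paddle's ribbed end.
- lamp_paddle (a joint): Rocker paddle of that box, rad: 0 = off (ribbed end up, tilted 0.25), 0.5 = fully on (ribbed end down, tilted 0.25 the other way, at a stop). Stays where it is left; no return spring; turning takes 0.035 N m (1 to 4 N on the ribbed end, more nearer the pivot). Its pivot rides on a rubber-sprung cradle that gives 2 mm per 3 N of push (12 mm at most) and springs back.
- lamp_press (a point): Where to press: the top face of the black paddle (76 mm along the box's x, 36 mm wide, 8 mm thick) amid the three thin metal ribs (2 mm high) across its raised end, 28 mm from the pivot; moves with the paddle. The pivot is over the box's centre, 60 mm above the bench. This point sinks about 14 mm from off to fully on, plus what the cradle gives.
- carver_box: Loose remote switch box, grey, on rubber feet, 0.4 to 0.7 kg. LONG NARROW box, 164 mm along its x by 56 mm, 40 mm high: switch of the carving machine. Origin at the centre of its underside on the bench, z up; its x axis runs along its paddle towards the paddle's ribbed end.
- carver_paddle (a joint): Rocker paddle of that box, rad: 0 = off (ribbed end up, tilted 0.25), 0.5 = fully on (ribbed end down, tilted 0.25 the other way, at a stop). Stays where it is left; no return spring; turning takes 0.035 N m (1 to 4 N on the ribbed end, more nearer the pivot). Its pivot rides on a rubber-sprung cradle that gives 2 mm per 3 N of push (12 mm at most) and springs back.
- carver_press (a point): Where to press: the top face of the black paddle (76 mm along the box's x, 36 mm wide, 8 mm thick) amid the three thin metal ribs (2 mm high) across its raised end, 28 mm from the pivot; moves with the paddle. The pivot is over the box's centre, 60 mm above the bench. This point sinks about 14 mm from off to fully on, plus what the cradle gives.
- heater_box: Loose remote switch box, grey, on rubber feet, 0.3 to 0.5 kg. The SMALLEST box, 86 mm along its x by 48 mm, only 26 mm high: switch of the glue heater; to be left off. Origin at the centre of its underside on the bench, z up; its x axis runs along its paddle towards the paddle's ribbed end.
- heater_paddle (a joint): Rocker paddle of that box, rad: 0 = off (ribbed end up, tilted 0.25), 0.5 = fully on (ribbed end down, tilted 0.25 the other way, at a stop). Stays where it is left; no return spring; turning takes 0.035 N m (1 to 4 N on the ribbed end, more nearer the pivot). Its pivot rides on a rubber-sprung cradle that gives 2 mm per 3 N of push (12 mm at most) and springs back.
- heater_press (a point): Where to press: the top face of the black paddle (76 mm along the box's x, 36 mm wide, 8 mm thick) amid the three thin metal ribs (2 mm high) across its raised end, 28 mm from the pivot; moves with the paddle. The pivot is over the box's centre, 46 mm above the bench. This point sinks about 14 mm from off to fully on, plus what the cradle gives.
- finial: Turned dark wood finial standing upright, 85 mm high, 42 mm wide foot; a bystander, origin under its foot.
- gouge_a: Carving gouge lying flat, wooden handle to its -x (85 mm), steel blade to its +x (101 mm), 28 mm high; a bystander, origin below the ferrule.
- gouge_b: Another gouge like gouge_a; a bystander.
- blank: Pale wood block 90 x 50 x 45 mm; a bystander, origin under its centre.
- glue: White plastic bottle 130 mm high, 52 mm wide; a bystander, origin under its foot.
- varnish: Metal can 75 mm high, 68 mm wide; a bystander, origin under its foot.
- mallet: Carver's round mallet standing on its head, 205 mm high, 80 mm wide; a bystander, origin under its head.
Things that resemble listed ones, but are neither listed nor needed, are in the scene too. Leave any yellow look-alike of the extractor_box alone.

How it is judged:
On the way, in this order (a step that is already met when the one before it is completed fails the run):
1. the dust extractor (square box) is switched on (value of joint extractor_paddle above 0.38 rad), for 0.1 s.
2. the bench lamp (round box) is switched on (value of joint lamp_paddle above 0.38 rad), for 0.1 s.
3. the carving machine (long box) is switched on (value of joint carver_paddle above 0.38 rad), for 0.1 s.
At the end, for the whole second after the job is handed in: The paddles of the square, round and long boxes are on (joint above 0.38 of 0.5 rad), the smallest box's paddle is off (below 0.15 rad), and all four boxes and the bystanders are at rest within 30 mm of where they started (value of joint each of extractor_paddle, lamp_paddle, carver_paddle above 0.38 rad and value of joint heater_paddle below 0.15 rad and distance of each of extractor_box, lamp_box, carver_box, heater_box, finial, gouge_a, gouge_b, blank, glue, varnish, mallet from where it was at the start of the episode below 0.03 m and linear speed of each of extractor_box, lamp_box, carver_box, heater_box below 0.02 m/s); the robot touches nothing.
It fails at once if a switch is tipped before its turn (order: square, round, long) ((value of joint lamp_paddle above 0.2 rad and value of joint extractor_paddle below 0.38 rad) or (value of joint carver_paddle above 0.2 rad and value of joint any of extractor_paddle, lamp_paddle below 0.38 rad)).
It fails at once if the glue heater is switched on (value of joint heater_paddle above 0.2 rad).
It fails at once if a switch is pressed harder than 20 N (contact force between any of the fingers, the arm and extractor_box above 20 N or contact force between any of the fingers, the arm and lamp_box above 20 N or contact force between any of the fingers, the arm and carver_box above 20 N or contact force between any of the fingers, the arm and heater_box above 20 N).
It fails at once if a switch box is lifted, tipped up or shoved more than 30 mm (height (world z) of any of extractor_box, lamp_box, carver_box, heater_box above 0.008 m or angle between any of extractor_box, lamp_box, carver_box, heater_box's own z axis and vertical above 0.15 rad or distance of any of extractor_box, lamp_box, carver_box, heater_box from where it was at the start of the episode above 0.03 m).
It fails at once if a bystander is shoved more than 30 mm, lifted or knocked over (distance of any of finial, gouge_a, gouge_b, blank, glue, varnish, mallet from where it was at the start of the episode above 0.03 m or angle between any of finial, gouge_a, gouge_b, blank, glue, varnish, mallet's own z axis and vertical above 0.5 rad).
It also fails if it takes over 42 s, if anything falls off the work surface, if the arm or the gripper's body presses on something with over 40 N, if the wrist force passes 120 N, or if a joint passes its speed limit or range.

## Working session

There is one attempt and no reset: what is moved stays moved. The work goes in short steps, each a Python script; the robot and the scene stay as the last script left them, time stands still between calls to the robot, and variables do not carry over. Pictures are saved under pics/ and viewed, at most 10 in all, crops included, and the job is handed in when it is done.

```bash
mkdir -p pics; ls; python3 - <<'E'
from plant import ctrl,status,viewer
import cv2,numpy as np,pickle
d={n:viewer.snapshot(n) for n in("top","side")}
pickle.dump(d,open("s0.pkl","wb"))
for n in d:
    cv2.imwrite(f"pics/{n}0.png",d[n]["color"]); s=d[n]; print(n,s["fx"],s["fy"],s["cx"],s["cy"],s["camera_from_world"].round(3).tolist(),[k for k in s])
    print((s["range_z"]>0).mean())
print(status.state())
E
```

```text
pics
top 538.7924238256526 538.7924238256526 278.49438880938 210.7953164774045 [[0.003, -1.0, 0.022, -0.066], [0.994, 0.006, 0.111, -0.502], [-0.111, 0.021, 0.994, -1.401], [0.0, 0.0, 0.0, 1.0]] ['color', 'range_z', 'fx', 'fy', 'cx', 'cy', 'camera_from_world']
0.9961011904761905
side 537.9718643992642 537.9718643992642 270.56700814571684 210.51177002421537 [[-0.825, -0.565, -0.021, 0.397], [0.348, -0.536, 0.769, -0.252], [-0.445, 0.627, 0.639, -0.968], [0.0, 0.0, 0.0, 1.0]] ['color', 'range_z', 'fx', 'fy', 'cx', 'cy', 'camera_from_world']
0.9961011904761905
{'time': 0.1, 'qpos': array([-1.34342935e+00,  1.31083793e-01,  1.48918000e+00,  6.73474372e-06,
        1.52301631e+00, -8.54019156e-02]), 'dq': array([-0.00127492, -0.00233067, -0.00117918,  0.00024763,  0.00050354,
        0.00131183]), 'effort': array([ 9.37016775e-04, -5.61346507e+01, -4.93094945e+01,  7.70480884e-02,
        2.91757530e-02, -8.67547851e-05]), 'tool_pos': array([ 0.18452053, -0.57037087,  0.21768818]), 'ee_rot': array([-3.10159227e+00, -4.89033411e-01,  1.77356886e-04]), 'ft_force': array([ 0.21566613, -0.31161051,  0.23497403]), 'ft_torque': array([0.03182975, 0.02528578, 0.0091682 ]), 'grip_force': 0.0, 'width': 0.09309241031363578}
```

View pics/top0.png

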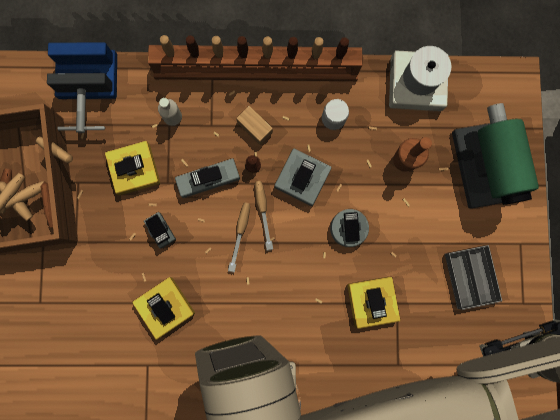

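View pics/side0.png

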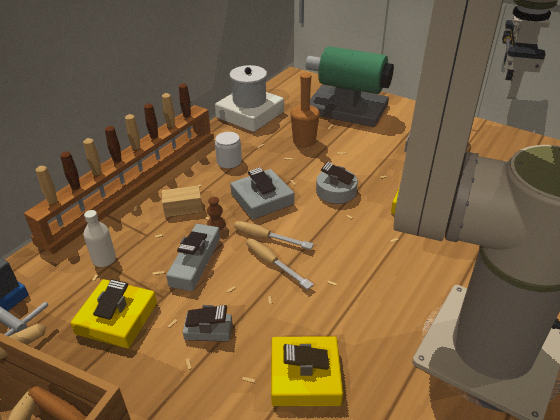

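```bash
cat > h.py <<'E'
import numpy as np,cv2,pickle
def cloud(s):
    M=s["camera_from_world"]; z=s["range_z"]; v,u=np.mgrid[:z.shape[0],:z.shape[1]]
    P=np.stack([(u-s["cx"])/s["fx"]*z,-(v-s["cy"])/s["fy"]*z,-z],-1)
    return (P-M[:3,3])@M[:3,:3]
def project(s,p):
    M=s["camera_from_world"]; c=M[:3,:3]@p+M[:3,3]
    return np.array([s["cx"]-s["fx"]*c[0]/c[2],s["cy"]+s["fy"]*c[1]/c[2]])
E
python3 - <<'E'
from h import *
d=pickle.load(open("s0.pkl","rb")); t=d["top"]
cv2.imwrite("pics/crop.png",cv2.resize(t["color"][140:265,140:385],None,fx=3.2,fy=3.2,interpolation=cv2.INTER_CUBIC))
T=cloud(t);S=cloud(d["side"])
dark=lambda s:s["color"].max(2)
seeds={"ext":(303,178),"lamp":(350,228),"carv":(207,179),"heat":(160,231)}
print("bench z",np.median(T[270:290,220:300,2]),np.median(S[330:350,380:400,2]))
for n,(u,v) in seeds.items():
    c=T[v-3:v+4,u-3:u+4].reshape(-1,3).mean(0)
    for nm,C,s in(("top",T,t),("side",S,d["side"])):
        near=np.hypot(C[...,0]-c[0],C[...,1]-c[1])<.06
        hi=.048 if n!="heat" else .034
        m=near&(C[...,2]>hi)&(C[...,2]<.09)
        P=C[m]; (cx,cy),(w,h),a=cv2.minAreaRect((P[:,:2]*1000).astype(np.float32))
        B=cv2.boxPoints(((cx,cy),(w,h),a)); e=[B[1]-B[0],B[2]-B[1]]; ax=max(e,key=np.linalg.norm); ax=ax/np.linalg.norm(ax)
        r=(P[:,:2]*1000-[cx,cy])@ax; k=np.polyfit(r,P[:,2]*1000,1)
        if k[0]<0: ax=-ax
        print(n,nm,len(P),"ctr",round(cx),round(cy),"size",round(w),round(h),"yaw",np.degrees(np.arctan2(ax[1],ax[0])).round(1),"slope",k.round(3),"z",np.percentile(P[:,2],[2,50,98]).round(4))
E
```

```text
bench z 0.0013865473435500791 0.0011240829907729509
ext top 446 ctr 588 -126 size 102 90 yaw 31.3 slope [ 0.214 63.335] z [0.0489 0.0644 0.0767]
ext side 454 ctr 594 -127 size 48 76 yaw -29.7 slope [ 0.24  63.735] z [0.0514 0.0636 0.0745]
lamp top 444 ctr 458 -250 size 76 52 yaw 13.2 slope [ 0.251 64.61 ] z [0.0516 0.0642 0.0766]
lamp side 414 ctr 458 -253 size 75 49 yaw 5.3 slope [ 0.25  63.424] z [0.0502 0.0637 0.0743]
carv top 448 ctr 594 120 size 48 91 yaw 115.8 slope [-0.223 62.898] z [0.051  0.0646 0.0751]
carv side 470 ctr 590 125 size 48 77 yaw 109.5 slope [-0.197 63.895] z [0.051  0.0649 0.0737]
heat top 430 ctr 451 251 size 77 46 yaw -150.2 slope [-0.254 51.327] z [0.0386 0.0514 0.0636]
heat side 769 ctr 452 250 size 74 49 yaw -147.3 slope [-0.256 49.811] z [0.0382 0.0501 0.0609]
```

View pics/crop.png

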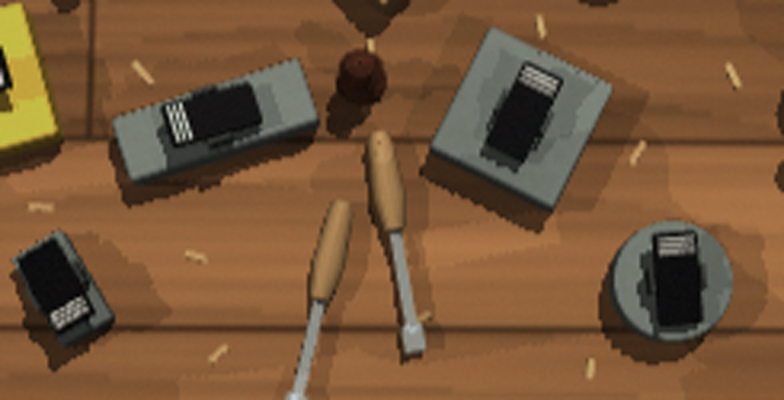

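The crop shows the three grey boxes and the heater. In full-image pixels:
- **Extractor:** grey square at (303,178), with ribs at about (309,164). The yellow squares at (132,168), (163,310) and (374,303) are look-alikes, because the one meant is grey.
- **Lamp:** round box at (350,228), with ribs at (351,216).
- **Carver:** long box at (207,179), with ribs at (196,178).
- **Heater:** smallest box at (160,231), which I leave alone.

Next I locate the ribs in both views.

```bash
python3 - <<'E'
from h import *
d=pickle.load(open("s0.pkl","rb"))
def ray(s,uv):
    M=s["camera_from_world"];R=M[:3,:3]
    r=R.T@np.array([(uv[0]-s["cx"])/s["fx"],-(uv[1]-s["cy"])/s["fy"],-1]); return -R.T@M[:3,3],r/np.linalg.norm(r)
C0={"ext":(.594,-.127),"lamp":(.458,-.252),"carv":(.590,.124)}
res={}
for n,c in C0.items():
    px={};R={}
    for nm,s in d.items():
        C=cloud(s); im=s["color"].astype(int)
        m=(np.hypot(C[...,0]-c[0],C[...,1]-c[1])<.05)&(C[...,2]>.062)&(C[...,2]<.09)&(im.min(2)>120)
        k,l,st,ce=cv2.connectedComponentsWithStats(cv2.morphologyEx(m.astype(np.uint8),cv2.MORPH_CLOSE,np.ones((5,5))))
        i=1+st[1:,4].argmax(); q=np.argwhere(m&(l==i)); uv=q.mean(0)[::-1]; px[nm]=uv; R[nm]=ray(s,uv)
        # dark paddle pixels, high
        p=(np.hypot(C[...,0]-c[0],C[...,1]-c[1])<.05)&(C[...,2]>.05)&(C[...,2]<.09)&((im.max(2)<45)|m)
        P=C[p]; (cx,cy),(w,h),a=cv2.minAreaRect((P[:,:2]*1000).astype(np.float32))
        Q=np.median(C[m&(l==i)],0)
        print(n,nm,uv.round(1),len(q),"depth rib",Q.round(4),"paddle",round(cx),round(cy),round(w),round(h),round(a),"yaw ctr->rib",np.degrees(np.arctan2(Q[1]-cy/1e3,Q[0]-cx/1e3)).round(1))
    (o1,r1),(o2,r2)=R["top"],R["side"]
    t=np.linalg.lstsq(np.stack([r1,-r2],1),o2-o1,rcond=None)[0]
    a,b=o1+t[0]*r1,o2+t[1]*r2
    print("  triang",((a+b)/2).round(4),"gap",np.linalg.norm(a-b).round(4))
# tall bystanders
T=cloud(d["top"]); print("mallet",T[140:150,420:430].reshape(-1,3)[::20].round(3).tolist())
E
```

```text
ext top [308.4 164. ] 22 depth rib [ 0.62   -0.1401  0.0736] paddle 593 -127 42 71 69 yaw ctr->rib -25.8
ext side [255.6 170.5] 49 depth rib [ 0.6195 -0.1409  0.0728] paddle 595 -128 33 74 63 yaw ctr->rib -28.1
  triang [ 0.6193 -0.1401  0.0738] gap 0.0016
lamp top [349.6 216.1] 17 depth rib [ 0.4848 -0.2462  0.0725] paddle 458 -250 72 43 6 yaw ctr->rib 7.1
lamp side [327.4 165.7] 27 depth rib [ 0.4856 -0.2509  0.0727] paddle 456 -250 69 37 6 yaw ctr->rib -1.0
  triang [ 0.4831 -0.2455  0.0771] gap 0.0021
carv top [195.5 177.8] 34 depth rib [0.581  0.1516 0.0726] paddle 589 126 44 74 19 yaw ctr->rib 107.0
carv side [186.4 246.7] 58 depth rib [0.5848 0.1489 0.0723] paddle 588 128 34 70 19 yaw ctr->rib 99.1
  triang [0.5811 0.1514 0.0751] gap 0.0006
mallet [[0.655, -0.396, 0.199], [0.649, -0.395, 0.202], [0.645, -0.396, 0.201], [0.641, -0.397, 0.195], [0.638, -0.399, 0.188]]
```

The two views agree to about 2 mm, with the rib tops 0.073–0.075 m up. I press the extractor first.

```bash
cat > press.py <<'E'
from plant import ctrl,status,viewer
from h import *
from scipy.spatial.transform import Rotation as Rn
H=.30
def press(x,y,yaw,zmin=.049,F=9):
    q0=status.state()["qpos"]; best=None
    for a in(yaw,yaw+180,yaw-180):
        c,s=np.cos(np.radians(a)),np.sin(np.radians(a))
        rv=Rn.from_matrix(np.array([[c,s,0],[s,-c,0],[0,0,-1]])).as_rotvec()
        q=ctrl.inverse_kinematics([x,y,H],rv)
        if q is not None and (best is None or abs(q[5]-q0[5])<best[0]): best=(abs(q[5]-q0[5]),rv)
    ctrl.goto([x,y,H],best[1]); ctrl.movel([x,y,.085],feed=.15); ctrl.wait(.2)
    f0=status.state()["ft_force"]
    hit=ctrl.movel([x,y,zmin],feed=.02,until_force=F); s=status.state()
    print("hit",hit,"z",s["tool_pos"].round(4),"dF",(s["ft_force"]-f0).round(1))
    ctrl.wait(.2); ctrl.movel([x,y,.09],feed=.06); ctrl.movel([x,y,H],feed=.25)
    print("t",status.state()["time"])
def check(tag,x,y,yaw):
    u=np.array([np.cos(np.radians(yaw)),np.sin(np.radians(yaw))]); p=np.array([x,y])-28e-3*u
    for n in("top","side"):
        s=viewer.snapshot(n); C=cloud(s); cv2.imwrite(f"pics/{tag}_{n}.png",s["color"])
        d=C[...,:2]-p; r=d@u; t=d@np.array([-u[1],u[0]])
        m=(abs(r)<.03)&(abs(t)<.012)&(C[...,2]>.045)&(C[...,2]<.09)
        print(n,m.sum(),"slope",np.polyfit(r[m],C[m][:,2],1).round(3) if m.sum()>20 else None)
E
python3 - <<'E'
from press import *
ctrl.move_gripper(0.0,squeeze=5)
p=status.state()["tool_pos"]; ctrl.movel([p[0],p[1],H],feed=.2)
press(.6195,-.1405,-27.5)
check("ext",.6195,-.1405,-27.5)
E
```

```text
hit True z [ 0.6202 -0.1408  0.0524] dF [-1.7  1.5  8. ]
t 9.5917
top 196 slope [-0.243  0.065]
side 113 slope [-0.211  0.065]
```

The extractor is on: the paddle slope went from +0.25 to −0.24. Next is the lamp.

```bash
python3 - <<'E'
from press import *
press(.4845,-.248,5)
check("lamp",.4845,-.248,5)
E
```

```text
hit True z [ 0.4853 -0.2482  0.0529] dF [-0.3  1.4  9.7]
t 15.7417
top 154 slope [-0.242  0.066]
side 142 slope [-0.236  0.066]
```

```bash
python3 - <<'E'
from press import *
press(.5815,.151,108.5)
check("carv",.5815,.151,108.5)
q=status.state()["qpos"]; ctrl.move_joints([-1.343,*q[1:]])
for n in("ext",.6195,-.1405,-27.5),("lamp",.4845,-.248,5),("carv2",.5815,.151,108.5): check(*n)
E
```

```text
hit True z [0.5816 0.1515 0.0532] dF [-3.1 -0.2  9.6]
t 22.8417
top 147 slope [-0.244  0.066]
side 279 slope [-0.238  0.065]
top 198 slope [-0.234  0.065]
side 111 slope [-0.229  0.066]
top 213 slope [-0.241  0.065]
side 138 slope [-0.229  0.065]
top 206 slope [-0.255  0.066]
side 283 slope [-0.229  0.065]
```

View pics/carv2_top.png

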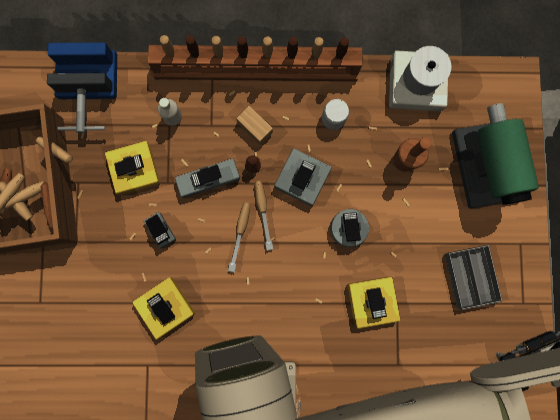

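The picture shows the boxes at (303,178), (350,228), (207,179) and (160,231), where they started. The bystanders are undisturbed and the arm is clear, so I hand in.

```bash
python3 -c "
from plant import ticket
print(ticket.sign_off())"
```

```text
the job is handed in; nothing more can be done
None
```

I switched on the extractor, lamp and carver in that order and left the heater alone; depth checks show all three paddles fully over, nothing on the bench looked moved, and the job is handed in (no verdict was returned).

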